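Hang the pail of fittings on the spring balance

TASK

Raise the flat-lying bail of the metal pail upright while the pail stays standing where it is, then lift the pail by the bail and hook the bail over both prongs of the spring balance's hook. Lower it gently until the spring really carries the weight before you let go, so that the balance hook never jumps up or drops, never press down on it much harder than the pail's own weight, and keep the pail from tipping. Leave the pail hanging there at rest, free of the robot, and leave everything else where it is.

Things in the scene. Friction and masses are not known exactly. Their poses are not given: they have to be found in the camera images.
- pail: Loose grey metal pail part-filled with brass fittings fixed in it: rim 96 diameter, base 80, 80 high; origin at the centre of its underside, z up. Hidden weight, bail included, 3 to 9.5 N. The bail pivots on the pail's y axis at two ears 70 above the underside; it is 114 wide there, its arms just outside the rim. Lying flat it sticks out level along the pail's -x, 70 above the table.
- bail (a joint): Angle of the bail on the pail (rad): 0 = lying flat along the pail's -x (rests on a stop), 1.57 = upright, 3.14 = flat on the other side. It swings easily and falls back if let go.
- bail_grip (a point): Centre of the red sleeve (12 diameter, 36 long, turns freely on the wire) in the middle of the bail's top bar, 95 from the pivot axis. The bar is 7 mm wire, straight for 90 along this point's y axis: 27 of bare wire on each side of the sleeve for the prongs. Lying flat, 41 free between sleeve and pail. Bail upright: 165 above the pail's underside.
- stand: Fixed grey stand of the spring balance; origin on the table right below the hook's seat, x away from the robot to the column (front face 122 from the seat, top 307 above the table), z up. The base plate, 12 thick, begins 80 behind the seat. A blue carriage on the column (front face 88 behind the seat) carries two steel prongs side by side that reach towards the robot: the hook.
- carriage (a joint): How far the carriage with its prongs has sunk on its spring (m): 0 = unloaded, end stop at 0.05. Spring 300 N/m (3.3 mm per newton, after a 0.3 N preload), lightly damped, so it sinks about 9 to 31 mm under the pail depending on its weight.
- seat (a point): Midway between the two prongs' hollows; moves with the carriage; 220 above the table unloaded. x back to the column, y from prong to prong, z up. Prongs: 8 mm bars, axes at y = -29 and 29. The wire rests in the hollows with its axis 3.5 above this point, x -4 to 8. On the robot's side an upturned tip at x = -19 rises to z = 24; behind, the prong slopes up to z = 12 from x = 30 on.
- bin: Bystander, loose: blue open picking bin, 130 x 105 x 65 high, holding brass fittings; origin at the centre of its underside.
- scanner: Bystander, loose: black handheld scanner lying on its back, 190 x 78 x 37 high; origin at the centre of its underside.
- jar: Bystander, loose: clear jar with blue cap, 60 diameter, 85 high; origin at the centre of its underside.
- tape_roll: Bystander, loose: yellow roll of tape lying flat, 90 diameter, 45 high; origin at the centre of its underside.
- carton: Bystander, loose: cardboard box 100 x 140 x 80 high; origin at the centre of its underside.
- bin2: Bystander, loose: deep-blue empty picking bin, 130 x 105 x 65 high; origin at the centre of its underside.
- elbow: Bystander, loose: brass pipe elbow with two 35 mm legs, 26 high; origin at the centre of its underside.
There are look-alikes about, which are no part of the job. Leave any orange look-alike of the pail alone.

How it is judged (in metres and radians):
On the way, in this order (a step that is already met when the one before it is completed fails the run):
1. the bail stands upright (within 0.25 rad) while the pail still stands on the table within 30 mm of where it was (value of joint bail between 1.32 and 1.82 rad and height (world z) of pail below 0.006 m and distance of pail from where it was at the start of the episode below 0.03 m and angle between pail's own z axis and vertical below 0.12 rad), for 0.1 s.
2. the pail hangs clear of the table with its bail in the hollows of both prongs and the hook feels it (x of bail_grip in the frame of seat between -0.012 and 0.012 m and y of bail_grip in the frame of seat between -0.013 and 0.013 m and z of bail_grip in the frame of seat between -0.004 and 0.009 m and angle between the y axis of bail_grip and the y axis of seat, either way round below 0.15 rad and height (world z) of pail above 0.015 m and contact force between pail and stand above 1 N), for 0.2 s.
At the end, for the whole second after the job is handed in: The pail hangs free from both prongs, underside over 15 mm up, sleeve centre within 12 mm (x) and 13 mm (y) of the seat and -4 to 9 mm above it, bar square within 0.15 rad; hook force over 2 N, sunk over 5 mm; pail tilt under 0.3 rad, slower than 50 mm/s (carriage 20) (x of bail_grip in the frame of seat between -0.012 and 0.012 m and y of bail_grip in the frame of seat between -0.013 and 0.013 m and z of bail_grip in the frame of seat between -0.004 and 0.009 m and angle between the y axis of bail_grip and the y axis of seat, either way round below 0.15 rad and height (world z) of pail above 0.015 m and contact force between pail and stand above 2 N and value of joint carriage above 0.005 m and angle between pail's own z axis and vertical below 0.3 rad and linear speed of pail below 0.05 m/s and velocity of joint carriage between -0.02 and 0.02 m/s); the robot touches nothing.
It fails at once if the balance hook jumps or drops (carriage faster than 80 mm/s) (velocity of joint carriage above 0.08 m/s or velocity of joint carriage below -0.08 m/s).
It fails at once if the balance is overloaded (more than 14 N between the pail or its bail and the balance) (contact force between pail and stand above 14 N).
It fails at once if the robot pushes the balance with more than 8 N (contact force between any of the fingers, the arm and stand above 8 N).
It fails at once if the pail tips by more than 0.5 rad (angle between pail's own z axis and vertical above 0.5 rad).
It fails at once if a bystander is shifted by more than 20 mm (distance of any of bin, scanner, jar, tape_roll, carton, bin2, elbow from where it was at the start of the episode above 0.02 m).
It also fails if it takes over 69 s, if anything falls off the work surface, if the arm or the gripper's body presses on something with over 40 N, if the wrist force passes 120 N, or if a joint passes its speed limit or range.

ROBOT

A 6-joint arm with a two-finger parallel gripper is mounted at the origin on the work surface. World frame = base frame: x ahead of the robot, y to its left, z up, the work surface at z = 0. Lengths are in mm, angles in rad, forces in N, time in s.
With the tool pointing down it reaches from about 425 to 1125 mm from the base axis. Payload 14.9 kg.
Tool frame: the origin (TCP) lies at the very end of the fingers, on their centre line; the grasp point (between the pads) lies manip.hold_point_z behind it (manip.hold_point_z is the distance from the TCP to the grasp point, in mm); z points along the fingers, x is the direction in which the jaws open and shut, and the axes are right-handed (so a half turn about z gives the same grasp; the last joint's range is limited). The gripper opens to 91 mm and grips with 3 to 60 N. Pads are 32 mm wide; open, the fingers measure 118 mm over their backs; the gripper's body (76 mm by 178 mm) begins 60 mm behind the grasp point.
Start: joints at [1.308, 0.379, 1.734, -0, 1.028, -0.033], TCP at [159.454, 681.61, 182.132] pointing down, gripper open.
Joint ranges: [-2.77, 2.77], [-0.74, 2.19], [0, 2.66], [-1.06, 4.2], [0.31, 2.87], [-3.08, 3.08]. Speed limits (rad/s): [1.89, 1.89, 2.39, 3.14, 3.14, 3.14].

INTERFACE

Orientations are given as a unit quaternion [w, x, y, z].
In Python, from bench import manip, vision, spotter gives the robot as it stands. The module is installed in compiled form; this text tells all that it offers.
- The arm moves only by the tool drive_tool, never from a script. Its argument "targets" is a list of rows, each a list of 3 entries, a list of its own where there are three numbers: the shift along the tool's x, y, z in m, then the turn, a rotation vector about the tool's x, y, z in degrees, then the closure, from -1 (fully open) to 1 (shut). A call has exactly 10 rows; each row is the pose to reach, as a shift and turn from the pose commanded when the call began, along the tool's axes at that moment; what a row does not reach only later rows make up. A row lasts 1/8 s, in which the tool goes at most 62.5 mm and 10.7 degrees, less where a joint would pass 70% of its speed; a pose out of reach is approached as far as the arm can. A call with a gripper value outside its range is refused whole. The fingers move at their own pace and stop on an object; "grip_force" is the grip in N (left out, the last holds). Time passes only in rows, so rows that repeat a pose let the fingers close, or fill a call up. It gives the time, the measured TCP pose, the force and the opening at its end, in the units of the state.
- manip.sense(): the state, without advancing time (a new reading comes with each control period).
- vision.grab_frame(name): name is "scene" or "top" or "wrist"; returns (picture, depth): 420x560x3 uint8, red, green, blue; 420x560 float32, mm along the optical axis (not along the pixel's ray), 0 where there is no reading.
- vision.calibration(name): a dict with "intrinsics" (3x3 intrinsics, pixels), "R" (3x3) and "t" (3): a world point X has camera coordinates R X + t. Camera axes: x right, y down, z forward; pixel columns grow to the right and rows downward; lengths in mm; the calibration is good to about 2 mm. The wrist camera is an equidistant fisheye: a pixel r from the principal point sees the ray r / f radians off the axis. A picture is of the moment at which its call begins: read the wrist's pose just before it. calibration takes no time and is no camera call; for the wrist camera it gives the pose at the moment of the call.
- manip.sign_off(): hands the job in, once; it reports no verdict.
Trained networks look in the newest picture that a camera, given by its name, has taken for a name from the list of things; names that differ only in an ending like _2 or _b are one class to them, and where a whole thing is asked for, a point or a joint stands for the part that bears it (a point fixed in the world has none). Each returns a list of dicts, best first, with "p" (0 to 1); they miss things now and then, are a little off and sometimes report something else, mostly with a low value. They report only what shows in the picture. A call takes as long as a camera call. They do not tell look-alikes from the thing itself.
- spotter.search_frame(camera, label): "xyz" ([x, y, z] in mm, in world coordinates, good to about 4 mm: the middle of the surface that is visible of it).
- spotter.cut_out(camera, label): "pixels" (420x560 bool, what is visible of it).
The state is a dict: "clock": time; "joint_positions": joint angles; "qvel": joint speeds; "tau": joint torques, N m; "tcp_pos": TCP position; "orientation": TCP orientation; "wrist_force": force on the tool from outside, world axes, zero at the start; "ft_torque": the same for the moment, N m; "opening": opening from 0.0 (shut) to 1.0 (fully open).
Only numpy, scipy, OpenCV 4.12 (cv2) and the standard library are available. Lean on these libraries where they do the work, as an engineer would, in place of code of your own. Each camera call takes 0.05 s, during which the arm holds its last target. There are 200 camera calls.

## Working session

There is one attempt and no reset: what is moved stays moved. The work goes in short steps, Python scripts to look and compute and a tool call to move; the robot and the scene stay as the last step left them, time stands still between calls to the robot, and variables do not carry over. Pictures are saved under pics/ and viewed, about 8 in all and at most 12, crops included, and the job is handed in when it is done.

Besides the shell and the picture viewer there is one more tool, called after "Emit:" as name(argument=value, ...), one argument or row to a line, values as JSON. drive_tool: Moves the arm, as the interface text tells. Its arguments: {"type":"object","properties":{"targets":{"type":"array","items":{"type":"array"}},"grip_force":{"type":"number"}},"required":["targets"]}

```bash
mkdir -p pics; cat > h.py <<'E'
import numpy as np, cv2
from scipy.spatial.transform import Rotation as Rot
from bench import manip, vision, spotter
def cloud(cam):
    im,d=vision.grab_frame(cam); c=vision.calibration(cam); K=np.array(c["intrinsics"]);R=np.array(c["R"]);t=np.array(c["t"])
    v,u=np.mgrid[:420,:560]; x=(u-K[0,2])/K[0,0]; y=(v-K[1,2])/K[1,1]
    if cam=="wrist":
        r=np.hypot(x,y)+1e-9; s=np.tan(np.minimum(r,1.5))/r; x=x*s; y=y*s
    P=np.dstack([x*d,y*d,d]).astype(float); W=(P-t)@R; W[d==0]=np.nan
    return im,d,W
def save(im,n): cv2.imwrite("pics/"+n+".png",cv2.cvtColor(im,cv2.COLOR_RGB2BGR))
E
python3 - <<'E'
from h import *
for cam in("scene","top"):
    im,d,W=cloud(cam); save(im,cam+"0"); np.savez(cam+"0.npz",im=im,W=W)
    for l in("pail","bail_grip","stand","carriage"):
        print(cam,l,[(np.round(q["xyz"]),round(q["p"],2)) for q in spotter.search_frame(cam,l)])
print(manip.sense(), manip.hold_point_z)
E
```

```text
scene pail [(array([ 429., -442.,   61.]), 0.64), (array([ 543., -270.,   62.]), 0.57)]
scene bail_grip [(array([ 384., -498.,   72.]), 0.68), (array([701.,  -2.,  90.]), 0.55), (array([ 482., -308.,   73.]), 0.52)]
scene stand [(array([701.,  -0.,  85.]), 0.85)]
scene carriage [(array([641., -20., 231.]), 0.84)]
top pail [(array([ 433., -455.,   62.]), 0.92), (array([ 542., -271.,   61.]), 0.84), (array([ 484., -315.,   74.]), 0.66)]
top bail_grip [(array([ 481., -310.,   73.]), 0.65), (array([ 382., -500.,   74.]), 0.64)]
top stand [(array([685., -26.,  14.]), 0.83)]
top carriage [(array([649., -42., 235.]), 0.71)]
{'clock': 0.5, 'joint_positions': array([ 1.30770316e+00,  3.78871243e-01,  1.73422693e+00,  1.50684277e-05,
        1.02850019e+00, -3.33075567e-02]), 'qvel': array([ 0.00098708, -0.0002871 ,  0.00116666, -0.00115317, -0.00106601,
        0.00040538]), 'tau': array([-1.97207451e-04, -7.63183236e+01, -4.34436965e+01,  6.50532008e-02,
        3.94500385e-02, -2.73213976e-05]), 'tcp_pos': array([159.44482193, 681.59817648, 182.13852166]), 'orientation': array([-3.48598085e-06,  7.83510162e-01,  6.21378972e-01, -6.13724319e-06]), 'wrist_force': array([-0.1765497 , -0.97288812, -0.98347723]), 'ft_torque': array([ 0.05920775,  0.02000772, -0.00356547]), 'opening': 0.9969210474367315} 18.8
```

View pics/scene0.png

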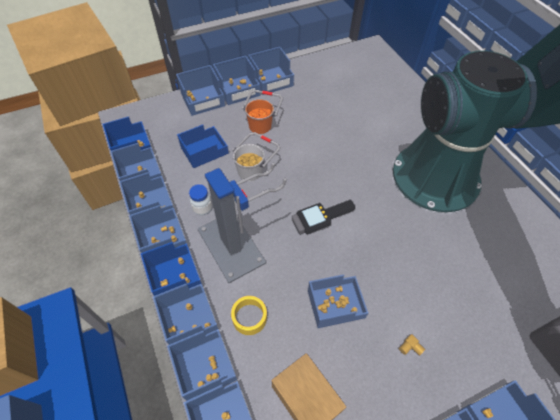

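View pics/top0.png

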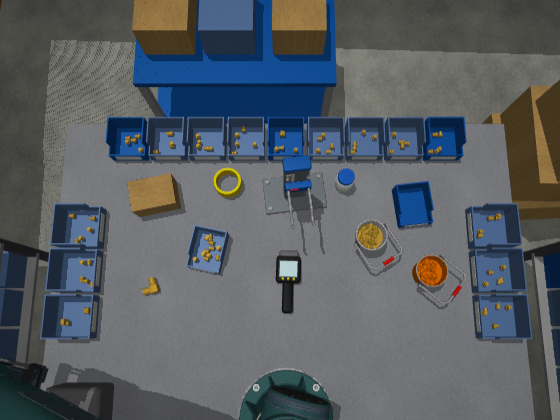

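The grey pail is at top-view pixel (371,235), with its red sleeve at (389,261). The orange pail at (431,270) is the look-alike. The stand is at (295,180), with its prongs pointing towards the robot and tips near (290,223) and (322,252, possibly shadow). Next I'll measure these accurately.

```bash
python3 - <<'E'
from h import *
for cam in("top","scene"):
    D=np.load(cam+"0.npz"); im=D["im"].astype(int); W=D["W"]
    x,y,z=W[...,0],W[...,1],W[...,2]
    red=(im[...,0]>150)&(im[...,1]<70)&(im[...,2]<80)
    m=red&(abs(x-482)<40)&(abs(y+310)<40)&(z>50)
    P=W[m]; print(cam,"sleeve",m.sum(),np.nanmedian(P,0)); 
    c=np.nanmean(P[:,:2],0); u,s,v=np.linalg.svd(P[:,:2]-c); print(c,"axis",v[0],np.ptp((P[:,:2]-c)@v[0]))
    m=(abs(x-543)<75)&(abs(y+270)<75)&(z>74)&(z<90)&~red
    P=W[m][:,:2]
    (cc,r)=cv2.minEnclosingCircle(P.astype(np.float32)); print("rim",m.sum(),cc,r)
    A=np.c_[2*P,np.ones(len(P))]; s=np.linalg.lstsq(A,(P**2).sum(1),rcond=None)[0]; print("fit",s[:2],np.sqrt(s[2]+s[0]**2+s[1]**2))
    # wire height 66..74 outer
    m=(x>450)&(x<680)&(abs(y)<90)&(z>205)&(z<262)
    P=W[m]; print("prongs/carriage n",len(P))
    for k in range(470,680,12):
        q=P[(P[:,0]>=k)&(P[:,0]<k+12)]
        if len(q): print(k,len(q),"y",np.sort(np.round(q[:,1]))[::max(1,len(q)//10)],"z",np.round([q[:,2].min(),np.median(q[:,2]),q[:,2].max()]))
    m=(abs(x-680)<120)&(abs(y)<150)&(z>8)&(z<18); P=W[m][:,:2].astype(np.float32); print("plate",cv2.minAreaRect(P))
    m=(abs(x-680)<120)&(abs(y)<150)&(z>295); P=W[m]; print("top",len(P),len(P) and cv2.minAreaRect(P[:,:2].astype(np.float32)),len(P) and np.median(P[:,2]))
E
```

```text
top sleeve 35 [ 467.88668143 -313.48309775   75.64934216]
[ 467.28499213 -313.51045195] axis [-0.55082556  0.83462039] 34.66937966524411
rim 230 (528.8562622070312, -281.73681640625) 75.62101745605469
fit [ 535.29325217 -271.8390094 ] 54.48203731932356
prongs/carriage n 513
530 6 y [-21. -21. -19. -18. -16. -16.] z [239. 243. 250.]
542 18 y [-79. -76. -76. -76. -74. -74. -73. -72. -72. -19. -19. -19. -16. -16.
 -16. -13. -13. -13.] z [218. 234. 245.]
554 21 y [-78. -75. -75. -72. -72. -69. -19. -16. -14. -13. -11.] z [216. 221. 226.]
566 28 y [-75. -75. -72. -72. -70. -70. -16. -16. -16. -13. -13. -13. -11. -11.] z [213. 221. 230.]
578 23 y [-75. -72. -72. -70. -69. -69. -67. -16. -13. -13. -11. -11.] z [221. 226. 233.]
590 24 y [-72. -72. -69. -69. -69. -66. -66. -13. -13. -11. -10.  -8.] z [226. 230. 236.]
602 25 y [-72. -69. -67. -66. -66. -64. -13. -11. -11.  -8.  -8.  -8.  -5.] z [226. 232. 236.]
614 24 y [-70. -69. -67. -66. -64. -64. -11. -11.  -8.  -8.  -5.  -5.] z [227. 232. 237.]
626 22 y [-67. -67. -64. -64. -61. -61. -11.  -8.  -8.  -5.  -5.] z [228. 232. 236.]
638 71 y [
[... 1555 characters left out ...]
5.
  -4.] z [227. 231. 235.]
626 34 y [-68. -65. -63. -63. -62. -11. -10.  -6.  -5.  -4.  -3.  -2.] z [226. 231. 235.]
638 54 y [-67. -63. -61. -34. -23. -17. -10.  -6.  -2.   1.   3.] z [214. 233. 242.]
650 143 y [-69. -58. -46. -35. -27. -18. -10.  -0.   3.   4.   5.] z [212. 241. 245.]
662 121 y [-68. -51. -32. -26. -20.  -1.   0.   1.   2.   3.   6.] z [208. 241. 262.]
674 15 y [-3. -3. -3. -2. -2. -1. -1. -1. -0. -0. -0.  1.  1.  1.  2.] z [207. 238. 257.]
plate ((719.77099609375, -25.764244079589844), (157.86361694335938, 203.15599060058594), 6.907253742218018)
top 520 ((701.1649169921875, -26.55113983154297), (40.05894470214844, 78.09597778320312), 6.260659694671631) 307.3798455810438
```

```bash
cat >> h.py <<'E'
def rows(wp, clos, q0=None):
    """wp: 10 x (x,y,z mm, yaw deg of tool x), tool straight down -> rows relative to present pose"""
    s=manip.sense(); p0=s["tcp_pos"]; w,a,b,c=s["orientation"]; R0=Rot.from_quat([a,b,c,w])
    R0m=R0.as_matrix(); 
    print("tcp",np.round(p0,1),"yaw",round(np.degrees(np.arctan2(R0m[1,0],R0m[0,0])),2),"clock",s["clock"],"F",np.round(s["wrist_force"],2),"open",round(s["opening"],3))
    clos=np.broadcast_to(clos,(len(wp),)); out=[]
    for (x,y,z,yaw),cl in zip(wp,clos):
        d=R0m.T@(np.array([x,y,z])-p0)/1000
        T=Rot.from_euler("z",yaw,degrees=True)*Rot.from_euler("x",180,degrees=True)
        r=(R0.inv()*T).as_rotvec(degrees=True)
        out.append("[[%.4f,%.4f,%.4f],[%.1f,%.1f,%.1f],%.2f]"%(*d,*r,cl))
    print("["+",".join(out)+"]")
E
python3 - <<'E'
from h import *
n=20; wp=[]
for i in range(1,21):
    a=np.radians(76.9+(-33.7-76.9)*i/n); r=700-min(i,10)*14
    z=min(400,182+33*i) if i<=16 else 400-30*(i-16)
    wp.append((r*np.cos(a),r*np.sin(a),z,76.8-45.3*i/n))
rows(wp,-1)
E
```

```text
tcp [159.4 681.6 182.1] yaw 76.83 clock 0.5 F [-0.18 -0.97 -0.98] open 0.997
[[[-0.0171,0.0653,-0.0329],[-0.0,0.0,2.3],-1.00],[[-0.0403,0.1281,-0.0659],[-0.0,0.0,4.6],-1.00],[[-0.0692,0.1871,-0.0989],[-0.0,0.0,6.8],-1.00],[[-0.1031,0.2418,-0.1319],[-0.0,0.0,9.1],-1.00],[[-0.1416,0.2917,-0.1649],[-0.0,0.0,11.4],-1.00],[[-0.1840,0.3365,-0.1979],[-0.0,0.0,13.6],-1.00],[[-0.2298,0.3759,-0.2179],[-0.0,0.0,15.9],-1.00],[[-0.2783,0.4097,-0.2179],[-0.0,0.0,18.2],-1.00],[[-0.3288,0.4378,-0.2179],[-0.0,0.0,20.4],-1.00],[[-0.3807,0.4600,-0.2179],[-0.0,0.0,22.7],-1.00],[[-0.4265,0.4887,-0.2179],[-0.0,0.0,24.9],-1.00],[[-0.4749,0.5127,-0.2179],[-0.0,0.0,27.2],-1.00],[[-0.5253,0.5321,-0.2179],[-0.0,0.0,29.5],-1.00],[[-0.5774,0.5464,-0.2179],[-0.0,0.0,31.7],-1.00],[[-0.6306,0.5557,-0.2179],[-0.0,0.0,34.0],-1.00],[[-0.6845,0.5598,-0.2179],[-0.0,0.0,36.3],-1.00],[[-0.7385,0.5587,-0.1879],[-0.0,0.0,38.5],-1.00],[[-0.7922,0.5524,-0.1579],[-0.0,0.0,40.8],-1.00],[[-0.8450,0.5409,-0.1279],[-0.0,0.0,43.1],-1.00],[[-0.8964,0.5244,-0.0979],[-0.0,0.0,45.3],-1.00]]
```

Emit:
drive_tool(
  targets=[
    [[-0.015, 0.05, -0.033], [0, 0, 2.3], -1],
    [[-0.035, 0.105, -0.066], [0, 0, 4.6], -1],
    [[-0.062, 0.16, -0.099], [0, 0, 6.8], -1],
    [[-0.095, 0.21, -0.132], [0, 0, 9.1], -1],
    [[-0.135, 0.258, -0.165], [0, 0, 11.4], -1],
    [[-0.178, 0.302, -0.198], [0, 0, 13.6], -1],
    [[-0.225, 0.345, -0.218], [0, 0, 15.9], -1],
    [[-0.275, 0.385, -0.218], [0, 0, 18.2], -1],
    [[-0.328, 0.42, -0.218], [0, 0, 20.4], -1],
    [[-0.38, 0.45, -0.218], [0, 0, 22.7], -1],
  ],
)

```text
clock: 1.75
tcp_pos: [500.3, 239.9, 400.0]
orientation: [0.0, 0.891, 0.455, 0.0]
wrist_force: [0.3, 0.2, 0.4]
opening: 1.0
```

```bash
python3 - <<'E'
from h import *
p=manip.sense()["tcp_pos"]; a0=np.degrees(np.arctan2(p[1],p[0])); r0=np.hypot(p[0],p[1]); wp=[]
for i in range(1,11):
    a=np.radians(a0+(-33.7-a0)*i/10); r=r0+(560-r0)*i/10
    z=400 if i<=7 else 400-33*(i-7)
    wp.append((r*np.cos(a),r*np.sin(a),z,54.1+(31.5-54.1)*i/10))
rows(wp,-1)
E
```

```text
tcp [500.3 239.9 400. ] yaw 54.07 clock 1.75 F [0.32 0.24 0.35] open 1.0
[[[-0.0295,0.0493,-0.0000],[0.0,-0.0,2.2],-1.00],[[-0.0640,0.0953,-0.0001],[0.0,-0.0,4.5],-1.00],[[-0.1031,0.1376,-0.0001],[0.0,-0.0,6.7],-1.00],[[-0.1463,0.1756,-0.0001],[0.0,-0.0,9.0],-1.00],[[-0.1933,0.2090,-0.0001],[0.0,-0.0,11.3],-1.00],[[-0.2436,0.2373,-0.0001],[0.0,-0.0,13.5],-1.00],[[-0.2966,0.2604,-0.0001],[0.0,-0.0,15.8],-1.00],[[-0.3517,0.2778,0.0328],[0.0,-0.0,18.0],-1.00],[[-0.4084,0.2895,0.0658],[0.0,-0.0,20.3],-1.00],[[-0.4661,0.2952,0.0988],[0.0,-0.0,22.6],-1.00]]
```

Emit:
drive_tool(
  targets=[
    [[-0.0295, 0.049, 0], [0, 0, 2.2], -1],
    [[-0.064, 0.095, 0], [0, 0, 4.5], -1],
    [[-0.103, 0.138, 0], [0, 0, 6.7], -1],
    [[-0.146, 0.176, 0], [0, 0, 9.0], -1],
    [[-0.193, 0.209, 0], [0, 0, 11.3], -1],
    [[-0.244, 0.237, 0], [0, 0, 13.5], -1],
    [[-0.297, 0.26, 0], [0, 0, 15.8], -1],
    [[-0.352, 0.278, 0.033], [0, 0, 18], -1],
    [[-0.408, 0.2895, 0.066], [0, 0, 20.3], -1],
    [[-0.466, 0.295, 0.099], [0, 0, 22.6], -1],
  ],
)

```text
clock: 3.0
tcp_pos: [470.1, -301.2, 305.7]
orientation: [0.0, 0.963, 0.271, 0.0]
wrist_force: [1.1, -0.5, 0.1]
opening: 0.999
```

```bash
python3 - <<'E'
from h import *
s=manip.sense(); print(s["tcp_pos"],s["joint_positions"])
im,d,W=cloud("wrist"); save(im,"w1"); np.savez("w1.npz",im=im,W=W)
c=vision.calibration("wrist"); print(-np.array(c["R"]).T@c["t"])
im=im.astype(int); x,y,z=np.moveaxis(W,2,0)
red=(im[...,0]>150)&(im[...,1]<70)&(im[...,2]<80)
m=red&(abs(x-480)<60)&(abs(y+310)<60)&(z>40)
P=W[m]; print("sleeve",m.sum(),np.nanmedian(P,0)); c=P[:,:2].mean(0); v=np.linalg.svd(P[:,:2]-c)[2][0]; pr=(P[:,:2]-c)@v
print(c,v,np.degrees(np.arctan2(v[1],v[0])),pr.min(),pr.max(), "mid",c+v*(pr.min()+pr.max())/2)
m=(abs(x-540)<80)&(abs(y+270)<80)&(z>76)&(z<86)&~red; P=W[m][:,:2]; print("rim n",len(P))
rng=np.random.default_rng(0); best=(0,)
for _ in range(3000):
    q=P[rng.choice(len(P),3)]; A=np.c_[2*q,np.ones(3)]
    try: s=np.linalg.solve(A,(q**2).sum(1))
    except Exception: continue
    r=np.sqrt(abs(s[2]+s[0]**2+s[1]**2))
    if not 44<r<51: continue
    n=(abs(np.hypot(*(P-s[:2]).T)-r)<1.5).sum()
    if n>best[0]: best=(n,s[:2],r)
print("rim",best); d=best[1]-c; print("dist",np.hypot(*d),"dir",np.degrees(np.arctan2(d[1],d[0])))
E
```

```text
[ 470.1001167  -301.20386406  305.67305351] [-6.11573573e-01  2.22094683e-02  1.92874008e+00  6.18235892e-06
  1.19006311e+00 -1.16060131e+00]
[ 428.80347897 -241.22388848  504.5431789 ]
sleeve 188 [ 460.77138195 -316.01956732   71.29334314]
[ 460.78920009 -316.30677463] [ 0.53284528 -0.84621268] -57.80209866902162 -17.5565338174154 18.629389802265365 mid [ 461.07503321 -316.76070681]
rim n 453
rim (np.int64(346), array([ 541.88277538, -267.08001719]), np.float64(47.39314049493458))
dist 94.86538673922213 dir 31.25927758586848
```

View pics/w1.png

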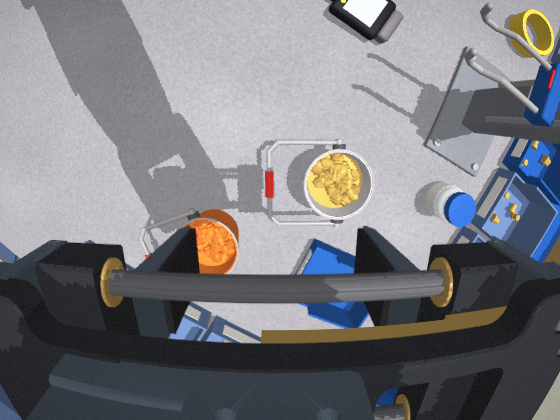

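The wrist view shows the grey pail's rim centred at about (338,184), the sleeve at (269,184) and the bail lying flat to the left. The orange pail is at (213,245). The wrist and top cameras disagree by several mm on the sleeve, so I'll compare their rim fits.

```bash
python3 - <<'E'
from h import *
for cam in("top0","scene0","w1"):
    D=np.load(cam+".npz"); W=D["W"]; im=D["im"].astype(int); x,y,z=np.moveaxis(W,2,0)
    m=(abs(x-540)<80)&(abs(y+270)<80)&(z>76)&(z<86); P=W[m][:,:2]
    rng=np.random.default_rng(0); best=(0,)
    for _ in range(4000):
        q=P[rng.choice(len(P),3)]; A=np.c_[2*q,np.ones(3)]
        try: s=np.linalg.solve(A,(q**2).sum(1))
        except Exception: continue
        r=np.sqrt(abs(s[2]+s[0]**2+s[1]**2))
        if not 44<r<50: continue
        n=(abs(np.hypot(*(P-s[:2]).T)-r)<2).sum()
        if n>best[0]: best=(n,s[:2],r)
    red=(im[...,0]>110)&(im[...,1]<.45*im[...,0])&(im[...,2]<.45*im[...,0])&(abs(x-475)<40)&(abs(y+310)<40)
    Q=W[red]; print(cam,len(P),best,"sleeve",len(Q),np.nanmean(Q,0).round(1), np.percentile(Q[:,2],[5,50,95]).round(1))
    m=(abs(x-500)<15)&(abs(y+200)<15); print("table z",np.nanmedian(z[m]))
E
```

```text
top0 201 (np.int64(114), array([ 547.91268783, -262.54732562]), np.float64(47.09553962511333)) sleeve 40 [ 467.3 -313.3   75.1] [70.  75.6 78.8]
table z 0.29651445213440086
scene0 199 (np.int64(120), array([ 548.27218413, -262.72257969]), np.float64(46.89748247668574)) sleeve 25 [ 470.9 -312.7   73.3] [68.6 73.2 78.6]
table z 0.39266498770666936
w1 453 (np.int64(419), array([ 541.90249292, -266.6347205 ]), np.float64(46.8099193618284)) sleeve 211 [ 461.2 -316.4   71. ] [68.9 71.1 72.8]
table z -3.987995669364873
```

The wrist offset matches the arm still settling between the picture and the calibration call. I'll retake it now that the arm is still.

```bash
cat > meas.py <<'E'
from h import *
def circ(P,lo=44,hi=50):
    rng=np.random.default_rng(0); best=(0,None,0)
    for _ in range(3000):
        q=P[rng.choice(len(P),3)]; A=np.c_[2*q,np.ones(3)]
        try: s=np.linalg.solve(A,(q**2).sum(1))
        except Exception: continue
        r=np.sqrt(abs(s[2]+s[0]**2+s[1]**2))
        if not lo<r<hi: continue
        n=(abs(np.hypot(*(P-s[:2]).T)-r)<1.5).sum()
        if n>best[0]: best=(n,s[:2],r)
    return best
E
python3 - <<'E'
from meas import *
vision.grab_frame("wrist"); s=manip.sense(); print(s["tcp_pos"],np.abs(s["qvel"]).max())
im,d,W=cloud("wrist"); im=im.astype(int); x,y,z=np.moveaxis(W,2,0)
red=(im[...,0]>110)&(im[...,1]<.45*im[...,0])&(im[...,2]<.45*im[...,0])&(abs(x-470)<40)&(abs(y+310)<40)
P=W[red]; c=P[:,:2].mean(0); v=np.linalg.svd(P[:,:2]-c)[2][0]
b=circ(W[(abs(x-540)<80)&(abs(y+270)<80)&(z>77)&(z<87)&~red][:,:2])
d=b[1]-c; print("sleeve",P.mean(0),"bar",np.degrees(np.arctan2(v[1],v[0])),"rim",b,"dist",np.hypot(*d),"dir",np.degrees(np.arctan2(d[1],d[0])))
m=(abs(x-500)<15)&(abs(y+200)<15); print("table z",np.nanmedian(z[m]))
# prongs
m=(x>500)&(x<660)&(abs(y+43)<60)&(z>205)&(z<262); P=W[m]
for k in range(530,640,12):
    q=P[(P[:,0]>=k)&(P[:,0]<k+12)]; lo=q[q[:,1]<-43]; hi=q[q[:,1]>=-43]
    print(k,len(lo),len(hi),lo.mean(0).round(1) if len(lo) else "",hi.mean(0).round(1) if len(hi) else "")
E
```

```text
[ 467.55305577 -301.93089232  303.02970264] 0.07061553042189185
sleeve [ 468.28631269 -312.65494701   77.11878175] bar -58.81055509095257 rim (np.int64(544), array([ 547.84456212, -262.50961704]), np.float64(46.76646073920561)) dist 94.04291132301925 dir 32.22311002925971
table z 2.062375918459958
530 0 78  [539.4 -19.6 239.3]
542 119 79 [547.8 -77.1 237.9] [547.3 -19.5 227.9]
554 65 72 [560.7 -75.3 221.8] [560.3 -16.8 220.5]
566 80 81 [572.1 -73.5 221.1] [572.4 -15.1 223.3]
578 101 87 [583.9 -71.8 225.9] [583.8 -13.7 230. ]
590 83 68 [595.3 -70.4 232.1] [596.1 -12.1 232.7]
602 72 62 [607.7 -69.  233. ] [608.3 -10.7 232.4]
614 66 63 [620.  -67.5 233. ] [620.   -9.2 232.5]
626 63 58 [631.8 -66.  232.9] [632.2  -7.7 232.7]
638 65 475 [643.9 -63.9 233.1] [647.3 -17.1 229.1]
```

```bash
python3 - <<'E'
from h import *
zs=[270,235,200,165,135,110,90,72,58,51]
rows([(468.3,-312.8,z,31.8) for z in zs],0.12)
E
```

```text
tcp [ 469.2 -300.8  304.9] yaw 31.34 clock 3.15 F [0.41 0.3  1.17] open 1.0
[[[-0.0070,0.0098,0.0349],[-0.1,0.1,-0.5],0.12],[[-0.0069,0.0099,0.0699],[-0.1,0.1,-0.5],0.12],[[-0.0069,0.0100,0.1049],[-0.1,0.1,-0.5],0.12],[[-0.0069,0.0101,0.1399],[-0.1,0.1,-0.5],0.12],[[-0.0068,0.0101,0.1699],[-0.1,0.1,-0.5],0.12],[[-0.0068,0.0102,0.1949],[-0.1,0.1,-0.5],0.12],[[-0.0068,0.0102,0.2149],[-0.1,0.1,-0.5],0.12],[[-0.0068,0.0103,0.2329],[-0.1,0.1,-0.5],0.12],[[-0.0067,0.0103,0.2469],[-0.1,0.1,-0.5],0.12],[[-0.0067,0.0103,0.2539],[-0.1,0.1,-0.5],0.12]]
```

Emit:
drive_tool(
  targets=[
    [[-0.007, 0.01, 0.035], [0, 0, -0.5], 0.12],
    [[-0.007, 0.01, 0.07], [0, 0, -0.5], 0.12],
    [[-0.007, 0.01, 0.105], [0, 0, -0.5], 0.12],
    [[-0.007, 0.01, 0.14], [0, 0, -0.5], 0.12],
    [[-0.007, 0.01, 0.17], [0, 0, -0.5], 0.12],
    [[-0.007, 0.01, 0.19], [0, 0, -0.5], 0.12],
    [[-0.007, 0.01, 0.2], [0, 0, -0.5], 0.12],
    [[-0.007, 0.01, 0.205], [0, 0, -0.5], 0.12],
    [[-0.007, 0.01, 0.205], [0, 0, -0.5], 0.12],
    [[-0.007, 0.01, 0.205], [0, 0, -0.5], 0.12],
  ],
  grip_force=10,
)

```text
clock: 4.4
tcp_pos: [470.7, -312.1, 102.2]
orientation: [0.0, 0.961, 0.276, 0.0]
wrist_force: [0.6, -0.3, -0.3]
opening: 0.44
```

```bash
python3 - <<'E'
from h import *
im,d,W=cloud("wrist"); save(im,"w2")
rows([(468.3,-312.8,51,31.8)],0.12)
E
```

```text
tcp [ 470.6 -312.1  102.1] yaw 32.03 clock 4.45 F [ 0.67  0.48 -0.19] open 0.438
[[[-0.0023,-0.0007,0.0511],[0.1,-0.0,0.2],0.12]]
```

View pics/w2.png

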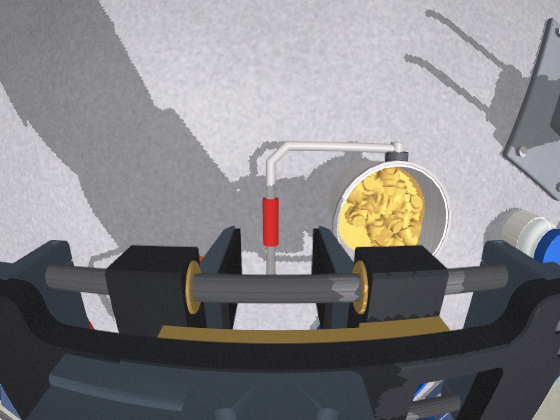

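The fingers straddle the bar at u 240–315, with the sleeve at (270,220), so it needs a shift of about -2 mm in x. I'll descend and close.

Emit:
drive_tool(
  targets=[
    [[-0.002, -0.0005, 0.015], [0, 0, 0], 0.12],
    [[-0.002, -0.0005, 0.03], [0, 0, 0], 0.12],
    [[-0.002, -0.0005, 0.042], [0, 0, 0], 0.12],
    [[-0.002, -0.0005, 0.049], [0, 0, 0], 0.12],
    [[-0.002, -0.0005, 0.051], [0, 0, 0], 0.12],
    [[-0.002, -0.0005, 0.051], [0, 0, 0], 0.5],
    [[-0.002, -0.0005, 0.051], [0, 0, 0], 0.8],
    [[-0.002, -0.0005, 0.051], [0, 0, 0], 1],
    [[-0.002, -0.0005, 0.051], [0, 0, 0], 1],
    [[-0.002, -0.0005, 0.051], [0, 0, 0], 1],
  ],
  grip_force=20,
)

```text
clock: 5.7
tcp_pos: [468.3, -312.5, 50.5]
orientation: [0.0, 0.961, 0.276, 0.0]
wrist_force: [0.1, -0.2, 0.4]
opening: 0.004
```

```bash
python3 - <<'E'
from h import *
rows([(468.3,-312.8,51,31.8)],1)
im,d,W=cloud("wrist"); save(im,"w3")
E
```

```text
tcp [ 468.3 -312.5   50.5] yaw 32.03 clock 5.7 F [ 0.13 -0.23  0.41] open 0.004
[[[-0.0002,0.0003,-0.0005],[0.0,-0.0,0.2],1.00]]
```

View pics/w3.png

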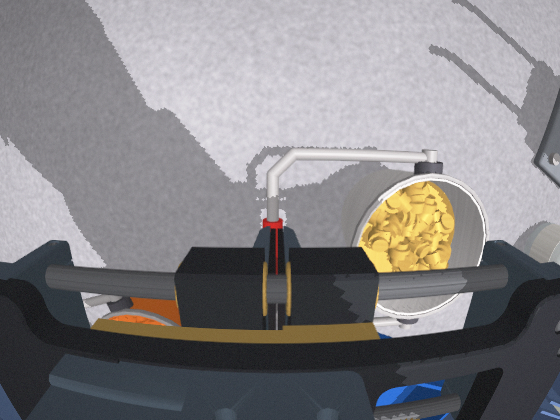

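The sleeve's red end shows at (272,222) between the fingers, yet the opening reads 0.004. I'll zoom in before trusting the grasp.

```bash
python3 - <<'E'
from h import *
im=cv2.imread("pics/w3.png")[140:345,160:400]; cv2.imwrite("pics/w3c.png",cv2.resize(im,None,fx=3,fy=2.9,interpolation=cv2.INTER_CUBIC))
im,d,W=cloud("wrist"); 
for (v,u) in [(222,272),(226,272),(235,276),(250,276),(235,270),(245,265),(245,287)]: print(v,u,im[v,u],W[v,u].round(1))
E
```

```text
222 272 [155  52  50] [ 456.8 -299.    74.6]
226 272 [211  45  44] [ 458.  -300.9   75.2]
235 276 [160  39  34] [ 462.9 -304.4   75.1]
250 276 [159  40  39] [ 467.8 -312.1   75.9]
235 270 [38 40 45] [ 456.8 -300.6   93.1]
245 265 [57 67 76] [ 454.4 -300.4  111. ]
245 287 [57 69 77] [ 463.  -294.7  111.7]
```

View pics/w3c.png

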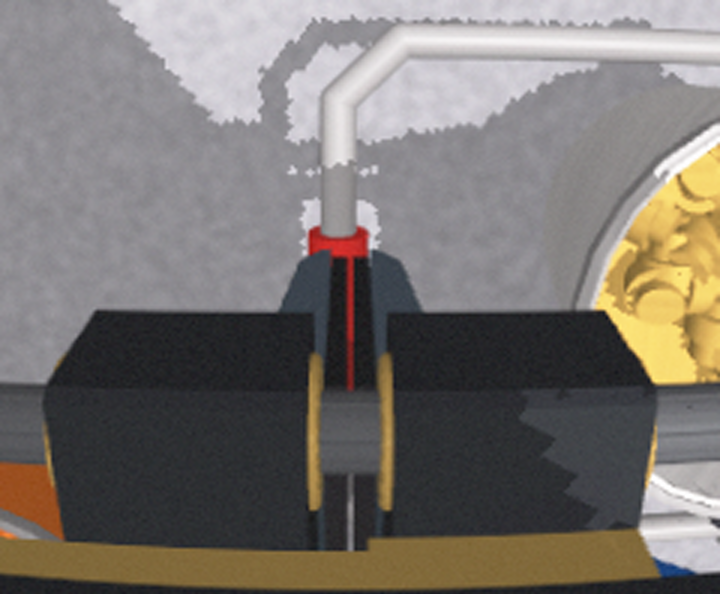

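The pads have V-grooves and the sleeve is captured in them (top at z≈76, centred along the bar). Next I'll raise the bail along its 95 mm arc.

Emit:
drive_tool(
  targets=[
    [[0.0004, 0, -0.008], [0, 0, 0], 1],
    [[0.0014, 0, -0.0165], [0, 0, 0], 1],
    [[0.0032, 0, -0.0246], [0, 0, 0], 1],
    [[0.0057, 0, -0.0325], [0, 0, 0], 1],
    [[0.0089, 0, -0.0401], [0, 0, 0], 1],
    [[0.0127, 0, -0.0475], [0, 0, 0], 1],
    [[0.0172, 0, -0.0545], [0, 0, 0], 1],
    [[0.0222, 0, -0.0611], [0, 0, 0], 1],
    [[0.0278, 0, -0.0672], [0, 0, 0], 1],
    [[0.0339, 0, -0.0728], [0, 0, 0], 1],
  ],
  grip_force=35,
)

```text
clock: 7.05
tcp_pos: [497.4, -294.3, 123.6]
orientation: [0.0, 0.961, 0.276, -0.0]
wrist_force: [-0.3, 0.2, -0.5]
opening: 0.003
```

Emit:
drive_tool(
  targets=[
    [[0.0066, 0, -0.0052], [0, 0, 0], 1],
    [[0.0136, 0, -0.0097], [0, 0, 0], 1],
    [[0.0209, 0, -0.0136], [0, 0, 0], 1],
    [[0.0285, 0, -0.0168], [0, 0, 0], 1],
    [[0.0364, 0, -0.0193], [0, 0, 0], 1],
    [[0.0445, 0, -0.021], [0, 0, 0], 1],
    [[0.0528, 0, -0.022], [0, 0, 0], 1],
    [[0.0605, 0, -0.0222], [0, 0, 0], 1],
    [[0.0605, 0, -0.0222], [0, 0, 0], 1],
    [[0.0605, 0, -0.0222], [0, 0, 0], 1],
  ],
)

```text
clock: 8.3
tcp_pos: [548.2, -262.3, 145.3]
orientation: [-0.0, 0.961, 0.276, -0.0]
wrist_force: [-0.2, -0.2, 0.4]
opening: 0.005
```

```bash
python3 - <<'E'
from meas import *
s=manip.sense(); print(s["tcp_pos"],s["wrist_force"],s["opening"])
im,d,W=cloud("top"); save(im,"top1"); x,y,z=np.moveaxis(W,2,0)
m=(abs(x-540)<80)&(abs(y+270)<80)&(z>76)&(z<86); print(circ(W[m][:,:2]))
im,d,W=cloud("scene"); save(im,"scene1"); x,y,z=np.moveaxis(W,2,0)
m=(abs(x-540)<80)&(abs(y+270)<80)&(z>76)&(z<86); print(circ(W[m][:,:2]))
cv2.imwrite("pics/s1.png",cv2.resize(cv2.imread("pics/scene1.png")[50:260,160:440],None,fx=2.5,fy=2.5))
E
```

```text
[ 548.16126024 -262.33741377  145.30613318] [-0.16261716 -0.15646652  0.38298146] 0.005033388741850031
(np.int64(18), array([ 547.40796279, -261.55332607]), np.float64(46.63782907103746))
(np.int64(94), array([ 548.89462627, -262.52890739]), np.float64(47.00010649570843))
```

View pics/s1.png

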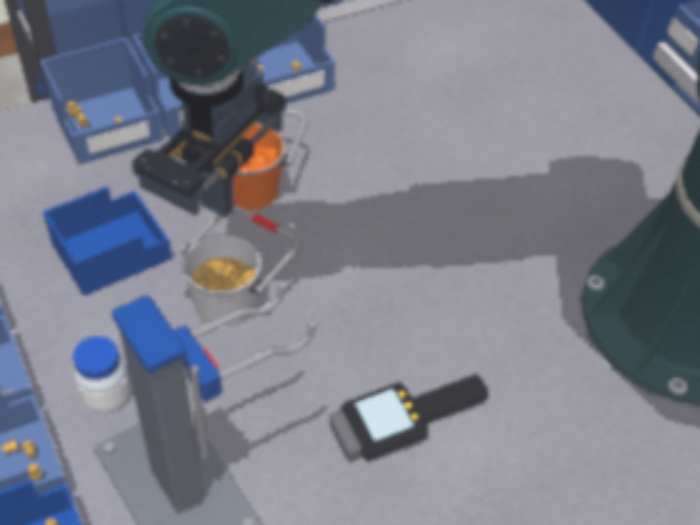

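```bash
python3 - <<'E'
from h import *
for cam in("scene","wrist"):
    im,d,W=cloud(cam); save(im,cam+"2"); im=im.astype(int); x,y,z=np.moveaxis(W,2,0)
    red=(im[...,0]>110)&(im[...,1]<.45*im[...,0])&(im[...,2]<.45*im[...,0])&(abs(x-510)<70)&(abs(y+290)<70)&(z>30)
    print(cam,red.sum(),np.nanmean(W[red],0) if red.any() else "")
    m=(abs(x-500)<100)&(abs(y+280)<100)&(z>85)&(z<130)
    print("pts 85-130",m.sum())
E
```

```text
scene 24 [ 471.34328243 -312.90440247   73.41569047]
pts 85-130 2
wrist 473 [ 467.45623699 -312.87850643   75.02447433]
pts 85-130 0
```

View pics/wrist2.png

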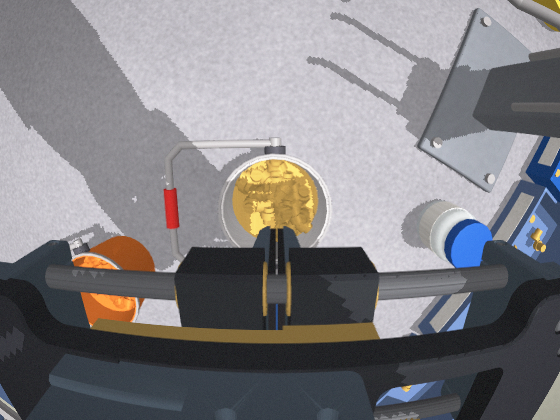

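The bail still lies flat at (171,208) and the fingers closed on nothing. I'll measure where the fingertips really end compared with the reported TCP.

```bash
python3 - <<'E'
from h import *
s=manip.sense(); print("tcp",s["tcp_pos"].round(1)); x0,y0,z0=s["tcp_pos"]
w,a,b,c=s["orientation"]; R=Rot.from_quat([a,b,c,w]).as_matrix()
for cam in("wrist","scene","top"):
    im,d,W=cloud(cam); L=(W-s["tcp_pos"])@R; 
    m=(np.abs(L[...,0])<45)&(np.abs(L[...,1])<40)&(L[...,2]<25)&(L[...,2]>-60)
    P=L[m]; 
    if len(P): print(cam,len(P),"tool z max pct",np.percentile(P[:,2],[50,90,98,100]).round(1)); Q=P[P[:,2]>np.percentile(P[:,2],90)]; print(Q.min(0).round(1),Q.max(0).round(1),Q.mean(0).round(1))
    if cam=="wrist":
        for v in range(224,262,4): print(v,L[v,262].round(1),L[v,270].round(1),L[v,284].round(1),L[v,292].round(1))
E
```

```text
tcp [ 548.1 -262.5  145.4]
wrist 654 tool z max pct [-49.2 -36.7 -33.9 -31.4]
[ -7.3 -18.2 -36.7] [  7.4 -14.8 -31.4] [  0.1 -17.  -34.8]
224 [-14.1  23.4  99.1] [-6.1 20.2 89.2] [ 7.1 20.2 89.2] [14.8 20.8 91.2]
228 [-14.1  27.5  99.1] [ -3.5 -17.8 -36.2] [  4.1 -18.  -36.8] [14.7 23.8 88.1]
232 [ -7.5 -17.8 -42.7] [ -3.5 -15.6 -36.3] [  3.9 -18.2 -43.7] [  8.1 -17.6 -42.2]
236 [ -7.3 -17.9 -49.1] [ -3.3 -16.3 -44.7] [  3.8 -18.  -49.3] [  7.9 -17.6 -48.3]
240 [ -7.  -17.7 -54.4] [ -3.2 -16.4 -50.9] [  3.6 -18.3 -55.7] [  7.6 -17.6 -54.1]
244 [ -6.8 -17.6 -59.5] [ -3.1 -16.3 -56.2] [  3.5 -18.2 -60.8] [  7.3 -17.7 -59.7]
248 [  -4.2  -38.3 -115.5] [ -3.  -16.2 -60.9] [  3.6 -15.4 -58.9] [   4.4  -38.8 -116.8]
252 [  -4.1  -38.4 -118.8] [ -2.9 -16.4 -66.2] [  3.4 -16.8 -67.4] [   4.3  -38.4 -118.9]
256 [  -3.9  -38.7 -122.3] [ -2.8 -16.3 -70.6] [  3.3 -16.1 -70.3] [   4.2  -38.6 -122. ]
260 [  -3.8  -38.5 -124.4] [ -2.8 -15.9 -74.1] [  3.2 -16.4 -75.3] [   4.1  -38.4 -124.2]
scene 77 tool z max pct [-47.5 -36.8 -32.4 -32. ]
[ -6.4 -17.8 -36.6] [  8.9  10.8 -32. ] [  1.9 -10.4 -34.6]
```

Both cameras show the real fingertips about 33 mm short of the reported TCP, so the grasp point is about 52 mm behind it. I'll go back over the sleeve and descend to a reported z of about 18.

Emit:
drive_tool(
  targets=[
    [[-0.04, 0, -0.005], [0, 0, 0], 0.12],
    [[-0.08, 0, -0.005], [0, 0, 0], 0.12],
    [[-0.0945, 0, -0.002], [0, 0, 0], 0.12],
    [[-0.0945, 0, 0.03], [0, 0, 0], 0.12],
    [[-0.0945, 0, 0.06], [0, 0, 0], 0.12],
    [[-0.0945, 0, 0.09], [0, 0, 0], 0.12],
    [[-0.0945, 0, 0.112], [0, 0, 0], 0.12],
    [[-0.0945, 0, 0.124], [0, 0, 0], 0.12],
    [[-0.0945, 0, 0.127], [0, 0, 0], 0.12],
    [[-0.0945, 0, 0.127], [0, 0, 0], 0.12],
  ],
  grip_force=20,
)

```text
clock: 9.9
tcp_pos: [468.6, -312.7, 18.9]
orientation: [0.0, 0.961, 0.276, 0.0]
wrist_force: [-0.5, -1.0, -0.1]
opening: 0.443
```

Emit:
drive_tool(
  targets=[
    [[0, 0, 0], [0, 0, 0], 0.4],
    [[0, 0, 0], [0, 0, 0], 0.6],
    [[0, 0, 0], [0, 0, 0], 0.8],
    [[0, 0, 0], [0, 0, 0], 1],
    [[0, 0, 0], [0, 0, 0], 1],
    [[0, 0, 0], [0, 0, 0], 1],
    [[0, 0, 0], [0, 0, 0], 1],
    [[0, 0, 0], [0, 0, 0], 1],
    [[0, 0, 0], [0, 0, 0], 1],
    [[0, 0, 0], [0, 0, 0], 1],
  ],
)

```text
clock: 11.15
tcp_pos: [468.2, -312.6, 18.5]
orientation: [0.0, 0.961, 0.276, -0.0]
wrist_force: [-3.4, -2.5, 6.1]
opening: 0.127
```

```bash
python3 - <<'E'
from h import *
s=manip.sense(); R=Rot.from_quat(np.roll(s["orientation"],-1)).as_matrix(); print(s["tcp_pos"].round(1),s["opening"],s["wrist_force"].round(2))
im,d,W=cloud("wrist"); im=im.astype(int); L=(W-s["tcp_pos"])@R
red=(im[...,0]>110)&(im[...,1]<.45*im[...,0])&(im[...,2]<.45*im[...,0])&(np.abs(L[...,0])<30)&(np.abs(L[...,1])<40)
print(red.sum(),np.nanmin(L[red],0).round(1),np.nanmax(L[red],0).round(1)) if red.any() else print("none")
E
```

```text
[ 468.2 -312.6   18.5] 0.12715550097495587 [-3.37 -2.45  6.09]
870 [ -7.6 -18.3 -59.1] [ 5.7 18.7 18.5]
```

Now gripped: the opening of 0.127 is 11.6 mm, matching the sleeve. I'll trace the arc again.

Emit:
drive_tool(
  targets=[
    [[0.0004, 0, -0.008], [0, 0, 0], 1],
    [[0.0014, 0, -0.0165], [0, 0, 0], 1],
    [[0.0032, 0, -0.0246], [0, 0, 0], 1],
    [[0.0057, 0, -0.0325], [0, 0, 0], 1],
    [[0.0089, 0, -0.0401], [0, 0, 0], 1],
    [[0.0127, 0, -0.0475], [0, 0, 0], 1],
    [[0.0172, 0, -0.0545], [0, 0, 0], 1],
    [[0.0222, 0, -0.0611], [0, 0, 0], 1],
    [[0.0278, 0, -0.0672], [0, 0, 0], 1],
    [[0.0339, 0, -0.0728], [0, 0, 0], 1],
  ],
  grip_force=35,
)

```text
clock: 12.45
tcp_pos: [497.3, -294.4, 91.7]
orientation: [0.0, 0.961, 0.276, 0.0]
wrist_force: [-2.8, -0.8, 2.9]
opening: 0.12
```

Emit:
drive_tool(
  targets=[
    [[0.0066, 0, -0.0052], [0, 0, 0], 1],
    [[0.0136, 0, -0.0097], [0, 0, 0], 1],
    [[0.0209, 0, -0.0136], [0, 0, 0], 1],
    [[0.0285, 0, -0.0168], [0, 0, 0], 1],
    [[0.0364, 0, -0.0193], [0, 0, 0], 1],
    [[0.0445, 0, -0.021], [0, 0, 0], 1],
    [[0.0528, 0, -0.022], [0, 0, 0], 1],
    [[0.0605, 0, -0.0217], [0, 0, 0], 1],
    [[0.0605, 0, -0.0217], [0, 0, 0], 1],
    [[0.0605, 0, -0.0217], [0, 0, 0], 1],
  ],
)

```text
clock: 13.7
tcp_pos: [549.1, -262.3, 113.6]
orientation: [0.0, 0.961, 0.276, 0.0]
wrist_force: [-0.8, 1.8, 10.2]
opening: 0.123
```

```bash
python3 - <<'E'
from meas import *
s=manip.sense(); R=Rot.from_quat(np.roll(s["orientation"],-1)).as_matrix(); print(s["tcp_pos"].round(1),s["opening"],s["wrist_force"].round(2))
im,d,W=cloud("wrist"); save(im,"w5"); im=im.astype(int); L=(W-s["tcp_pos"])@R;x,y,z=np.moveaxis(W,2,0)
red=(im[...,0]>110)&(im[...,1]<.45*im[...,0])&(im[...,2]<.45*im[...,0])&(np.abs(L[...,0])<30)&(np.abs(L[...,1])<40)&(L[...,2]<30)
print(red.sum(),np.percentile(L[red],[2,50,98],axis=0).round(1)) if red.any() else print("none")
m=(abs(x-548)<80)&(abs(y+262)<80)&(z>76)&(z<86); print(circ(W[m][:,:2]))
im,d,W=cloud("scene");x,y,z=np.moveaxis(W,2,0)
m=(abs(x-548)<80)&(abs(y+262)<80)&(z>76)&(z<86); print(circ(W[m][:,:2]))
E
```

```text
[ 549.1 -262.3  113.6] 0.12275551949528425 [-0.8   1.81 10.19]
854 [[ -5.3 -17.9 -58.5]
 [ -0.3  -9.5 -56.8]
 [  5.2  17.6 -51.3]]
(np.int64(1017), array([ 548.30638004, -261.24448494]), np.float64(46.070409186306584))
(np.int64(76), array([ 551.64708938, -261.09441373]), np.float64(46.50963122655516))
```

View pics/w5.png

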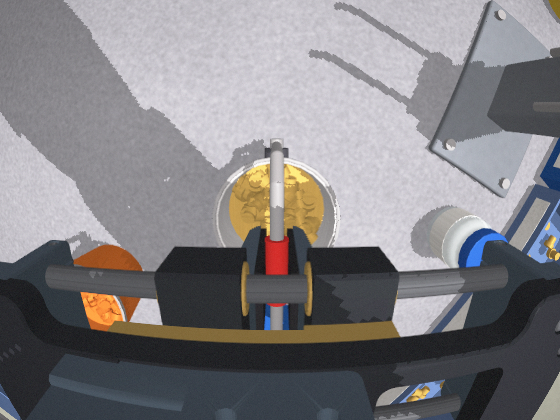

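The bail is upright in the fingers at (277,255) and the pail is still standing in place. Next is the lift.

Emit:
drive_tool(
  targets=[
    [[0, 0, -0.002], [0, 0, 0], 1],
    [[0, 0, -0.005], [0, 0, 0], 1],
    [[0, 0, -0.01], [0, 0, 0], 1],
    [[0, 0, -0.02], [0, 0, 0], 1],
    [[0, 0, -0.034], [0, 0, 0], 1],
    [[0, 0, -0.05], [0, 0, 0], 1],
    [[0, 0, -0.066], [0, 0, 0], 1],
    [[0, 0, -0.08], [0, 0, 0], 1],
    [[0, 0, -0.09], [0, 0, 0], 1],
    [[0, 0, -0.094], [0, 0, 0], 1],
  ],
  grip_force=45,
)

```text
clock: 15.05
tcp_pos: [548.4, -262.5, 207.6]
orientation: [0.0, 0.961, 0.276, 0.0]
wrist_force: [0.5, -0.2, -4.4]
opening: 0.124
```

```bash
python3 - <<'E'
from h import *
s=manip.sense(); R=Rot.from_quat(np.roll(s["orientation"],-1)).as_matrix(); print(s["wrist_force"].round(2),s["ft_torque"].round(2))
im,d,W=cloud("wrist"); im=im.astype(int); L=(W-s["tcp_pos"])@R
red=(im[...,0]>110)&(im[...,1]<.45*im[...,0])&(im[...,2]<.45*im[...,0])&(np.abs(L[...,0])<30)&(np.abs(L[...,1])<40)&(L[...,2]<30)
print(red.sum(),np.percentile(L[red],[2,50,98],axis=0).round(1))
wp=[]
A=[(548,-262,32),(480,-180,22),(478,-55.5,7)]
t=np.array([.04,.12,.22,.34,.46,.58,.7,.82,.9,.95])*0.55
for u in t:
    k=u*2; i=int(k); f=k-i; p=np.array(A[i])*(1-f)+np.array(A[i+1])*f
    wp.append((p[0],p[1],207.5,p[2]))
rows(wp,1)
E
```

```text
[ 0.53 -0.19 -4.39] [-0.07 -0.03  0.01]
850 [[ -5.3 -17.8 -58.5]
 [ -0.2  -9.5 -56.7]
 [  5.3  17.5 -51. ]]
tcp [ 548.4 -262.5  207.7] yaw 32.04 clock 15.1 F [ 0.17 -0.03 -4.12] open 0.12
[[[-0.0007,-0.0053,0.0002],[0.0,-0.0,0.5],1.00],[[-0.0019,-0.0146,0.0002],[0.0,-0.0,1.4],1.00],[[-0.0035,-0.0262,0.0002],[0.0,-0.0,2.5],1.00],[[-0.0054,-0.0401,0.0002],[0.0,-0.0,3.8],1.00],[[-0.0072,-0.0541,0.0002],[0.0,-0.0,5.1],1.00],[[-0.0091,-0.0680,0.0001],[0.0,-0.0,6.4],1.00],[[-0.0110,-0.0819,0.0001],[0.0,-0.0,7.7],1.00],[[-0.0128,-0.0959,0.0001],[0.0,-0.0,9.1],1.00],[[-0.0141,-0.1052,0.0001],[0.0,-0.0,9.9],1.00],[[-0.0113,-0.1110,0.0001],[0.0,-0.0,10.7],1.00]]
```

Emit:
drive_tool(
  targets=[
    [[-0.0007, -0.0053, 0], [0, 0, 0.5], 1],
    [[-0.002, -0.0146, 0], [0, 0, 1.4], 1],
    [[-0.0035, -0.026, 0], [0, 0, 2.5], 1],
    [[-0.0054, -0.04, 0], [0, 0, 3.8], 1],
    [[-0.0072, -0.054, 0], [0, 0, 5.1], 1],
    [[-0.009, -0.068, 0], [0, 0, 6.4], 1],
    [[-0.011, -0.082, 0], [0, 0, 7.7], 1],
    [[-0.012, -0.096, 0], [0, 0, 9], 1],
    [[-0.012, -0.106, 0], [0, 0, 10], 1],
    [[-0.011, -0.111, 0], [0, 0, 10.7], 1],
  ],
)

```text
clock: 16.35
tcp_pos: [479.8, -173.6, 207.0]
orientation: [0.0, 0.983, 0.185, 0.0]
wrist_force: [-0.2, -0.6, -3.4]
opening: 0.119
```

```bash
python3 - <<'E'
from h import *
p=manip.sense()["tcp_pos"]; g=np.array([478,-55.5,207.5])
t=[.05,.14,.26,.39,.52,.65,.78,.89,.96,1]
rows([(*(p+(g-p)*u),21.3+(7-21.3)*u) for u in t],1)
E
```

```text
tcp [ 479.8 -173.6  207. ] yaw 21.3 clock 16.35 F [-0.24 -0.59 -3.37] open 0.119
[[[0.0021,-0.0055,-0.0000],[0.0,-0.0,0.7],1.00],[[0.0058,-0.0155,-0.0001],[0.0,-0.0,2.0],1.00],[[0.0107,-0.0288,-0.0001],[0.0,-0.0,3.7],1.00],[[0.0161,-0.0432,-0.0002],[0.0,-0.0,5.6],1.00],[[0.0214,-0.0576,-0.0003],[0.0,-0.0,7.4],1.00],[[0.0268,-0.0720,-0.0003],[0.0,-0.0,9.3],1.00],[[0.0322,-0.0864,-0.0004],[0.0,-0.0,11.2],1.00],[[0.0367,-0.0986,-0.0004],[0.0,-0.0,12.7],1.00],[[0.0396,-0.1063,-0.0005],[0.0,-0.0,13.7],1.00],[[0.0412,-0.1107,-0.0005],[0.0,-0.0,14.3],1.00]]
```

Emit:
drive_tool(
  targets=[
    [[0.002, -0.0055, 0], [0, 0, 0.7], 1],
    [[0.006, -0.0155, 0], [0, 0, 2], 1],
    [[0.011, -0.029, 0], [0, 0, 3.7], 1],
    [[0.016, -0.043, 0], [0, 0, 5.6], 1],
    [[0.0215, -0.0575, 0], [0, 0, 7.4], 1],
    [[0.027, -0.072, 0], [0, 0, 9.3], 1],
    [[0.032, -0.0865, 0], [0, 0, 11.2], 1],
    [[0.037, -0.0985, 0], [0, 0, 12.7], 1],
    [[0.0395, -0.106, 0], [0, 0, 13.7], 1],
    [[0.041, -0.1105, 0], [0, 0, 14.3], 1],
  ],
)

```text
clock: 17.6
tcp_pos: [478.1, -56.0, 206.9]
orientation: [0.0, 0.998, 0.061, -0.0]
wrist_force: [0.8, -0.8, -3.5]
opening: 0.117
```

Emit:
drive_tool(
  targets=[
    [[0, 0, 0], [0, 0, 0], 1],
    [[0, 0, 0], [0, 0, 0], 1],
    [[0, 0, 0], [0, 0, 0], 1],
    [[0, 0, 0], [0, 0, 0], 1],
    [[0, 0, 0], [0, 0, 0], 1],
    [[0, 0, 0], [0, 0, 0], 1],
    [[0, 0, 0], [0, 0, 0], 1],
    [[0, 0, 0], [0, 0, 0], 1],
    [[0, 0, 0], [0, 0, 0], 1],
    [[0, 0, 0], [0, 0, 0], 1],
  ],
)

```text
clock: 18.85
tcp_pos: [478.0, -56.3, 206.9]
orientation: [0.0, 0.998, 0.061, -0.0]
wrist_force: [-0.1, -0.1, -3.7]
opening: 0.118
```

```bash
python3 - <<'E'
from h import *
s=manip.sense(); R=Rot.from_quat(np.roll(s["orientation"],-1)).as_matrix(); print(s["tcp_pos"].round(1),s["wrist_force"].round(2))
im,d,W=cloud("wrist"); save(im,"w6"); np.savez("w6.npz",im=im,W=W); im=im.astype(int); L=(W-s["tcp_pos"])@R;x,y,z=np.moveaxis(W,2,0)
red=(im[...,0]>110)&(im[...,1]<.45*im[...,0])&(im[...,2]<.45*im[...,0])&(np.abs(L[...,0])<30)&(np.abs(L[...,1])<40)&(L[...,2]<30)
P=W[red]; print(red.sum(),np.percentile(L[red],[2,50,98],axis=0).round(1))
# prongs in world
m=(x>525)&(x<660)&(abs(y+43)<60)&(z>205)&(z<255); P=W[m]
ax=[]
for side in(-1,1):
    Q=P[((P[:,1]+44)*side>12)&((P[:,1]+44)*side<50)]
    for k in range(530,640,12):
        q=Q[(Q[:,0]>=k)&(Q[:,0]<k+12)]
        if len(q): print(side,k,len(q),q.mean(0).round(1),"y",np.percentile(q[:,1],[3,97]).round(1),"z",q[:,2].min().round(1),q[:,2].max().round(1))
    Q=Q[(Q[:,0]>575)&(Q[:,0]<635)]; f=np.polyfit(Q[:,0],Q[:,1],1); print("slope deg",np.degrees(np.arctan(f[0])),"y at 560",np.polyval(f,560))
E
```

```text
[478.  -56.3 206.9] [-0.09 -0.09 -3.65]
848 [[ -5.4 -17.8 -58.3]
 [ -0.4  -9.3 -56.7]
 [  5.1  17.7 -51.2]]Traceback (most recent call last):
  File "<stdin>", line 14, in <module>
    raise TypeError("expected non-empty vector for x")
TypeError: expected non-empty vector for x
```

View pics/w6.png

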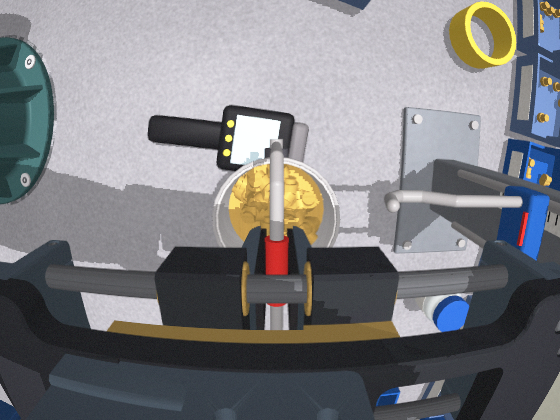

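The pail hangs upright and the +y prong shows at (390–520, 200), running parallel to the jaws. I'll fit that prong's axis.

```bash
python3 - <<'E'
from h import *
D=np.load("w6.npz"); W=D["W"]; x,y,z=np.moveaxis(W,2,0)
m=(x>525)&(x<642)&(y>-30)&(y<15)&(z>205)&(z<255); Q=W[m]
for k in range(530,640,12):
    q=Q[(Q[:,0]>=k)&(Q[:,0]<k+12)]
    if len(q): print(k,len(q),q.mean(0).round(1),"y",np.percentile(q[:,1],[3,97]).round(1),"z",q[:,2].min().round(1),q[:,2].max().round(1))
q=Q[Q[:,0]>575]; f=np.polyfit(q[:,0],q[:,1],1); print(np.degrees(np.arctan(f[0])),np.polyval(f,560))
# joint fit on top0/scene0 for both prongs
for n in("top0","scene0"):
    W=np.load(n+".npz")["W"]; P=W.reshape(-1,3); P=P[(P[:,0]>575)&(P[:,0]<638)&(P[:,2]>216)&(P[:,2]<240)]
    for lo,hi in((-85,-55),(-25,5)):
        q=P[(P[:,1]>lo)&(P[:,1]<hi)]; f=np.polyfit(q[:,0],q[:,1],1); print(n,len(q),np.degrees(np.arctan(f[0])),np.polyval(f,560))
    P=W.reshape(-1,3);
    P=P[(P[:,2]>300)&(abs(P[:,0]-700)<60)&(abs(P[:,1]+27)<80)]; print(cv2.minAreaRect(P[:,:2].astype(np.float32)))
E
```

```text
530 222 [538.2 -17.5 239.6] y [-21.3 -14.7] z 222.7 245.5
542 117 [549.  -15.4 222.8] y [-19.1 -13. ] z 216.3 242.5
554 210 [560.1 -15.3 219.4] y [-19.2 -11.7] z 216.1 221.6
566 256 [572.  -14.  222.7] y [-18.1 -10.6] z 216.1 228.5
578 226 [583.6 -12.3 229.5] y [-16.2  -9. ] z 223.6 233.3
590 181 [595.8 -10.7 231.4] y [-14.6  -7.2] z 227.3 233.3
602 167 [607.9  -9.1 231.4] y [-13.1  -5.6] z 227.8 233.5
614 147 [619.8  -7.7 231.6] y [-11.3  -4.4] z 227.5 234.1
626 128 [631.9  -6.2 231.4] y [-9.9 -2.9] z 228.1 233.3
638 48 [640.   -5.  231.3] y [-8.6 -2.1] z 227.6 233.4
7.357915461946857 -15.374657588139073
top0 64 8.070098998659496 -74.22624541166772
top0 62 7.3561425721468305 -15.55493167822506
((700.229248046875, -26.813701629638672), (41.21593475341797, 75.97294616699219), 6.488645076751709)
scene0 73 6.668949702354557 -72.56194697170153
scene0 81 6.5275575435467035 -13.794823378972609
((701.28173828125, -26.503360748291016), (40.06350326538086, 78.06800079345703), 5.695342540740967)
```

Seat is about (560.3, -44.3) with yaw about 7.1°, and the sleeve is at z≈259, which clears the prong tips by about 11 mm. I'll advance 84 mm over the hollows.

Emit:
drive_tool(
  targets=[
    [[0.004, -0.001, 0], [0, 0, 0], 1],
    [[0.012, -0.002, 0], [0, 0, 0], 1],
    [[0.022, -0.002, 0], [0, 0, 0], 1],
    [[0.033, -0.002, 0], [0, 0, 0], 1],
    [[0.044, -0.002, 0], [0, 0, 0], 1],
    [[0.055, -0.002, 0], [0, 0, 0], 1],
    [[0.066, -0.002, 0], [0, 0, 0], 1],
    [[0.075, -0.002, 0], [0, 0, 0], 1],
    [[0.081, -0.002, 0], [0, 0, 0], 1],
    [[0.084, -0.002, 0], [0, 0, 0], 1],
  ],
)

```text
clock: 20.15
tcp_pos: [561.4, -44.0, 206.9]
orientation: [-0.0, 0.998, 0.061, -0.0]
wrist_force: [-0.9, -0.2, -4.0]
opening: 0.123
```

Emit:
drive_tool(
  targets=[
    [[0, 0, 0], [0, 0, 0], 1],
    [[0, 0, 0.002], [0, 0, 0], 1],
    [[0, 0, 0.005], [0, 0, 0], 1],
    [[0, 0, 0.008], [0, 0, 0], 1],
    [[0, 0, 0.011], [0, 0, 0], 1],
    [[0, 0, 0.014], [0, 0, 0], 1],
    [[0, 0, 0.017], [0, 0, 0], 1],
    [[0, 0, 0.019], [0, 0, 0], 1],
    [[0, 0, 0.02], [0, 0, 0], 1],
    [[0, 0, 0.02], [0, 0, 0], 1],
  ],
)

```text
clock: 21.4
tcp_pos: [561.1, -44.1, 186.9]
orientation: [-0.0, 0.998, 0.061, -0.0]
wrist_force: [1.1, 0.4, -3.5]
opening: 0.122
```

```bash
python3 - <<'E'
from h import *
s=manip.sense(); R=Rot.from_quat(np.roll(s["orientation"],-1)).as_matrix(); print(s["tcp_pos"].round(1),s["wrist_force"].round(2))
im,d,W=cloud("wrist"); save(im,"w7"); im=im.astype(int); L=(W-s["tcp_pos"])@R
red=(im[...,0]>110)&(im[...,1]<.45*im[...,0])&(im[...,2]<.45*im[...,0])&(np.abs(L[...,0])<30)&(np.abs(L[...,1])<40)&(L[...,2]<30)
print(np.percentile(L[red],[2,50,98],axis=0).round(1))
# prong near +y side in tool frame: y=-25..-35
m=(L[...,1]<-20)&(L[...,1]>-40)&(L[...,0]>-30)&(L[...,0]<80)&(L[...,2]>-62)&(L[...,2]<-5); P=L[m]
for k in range(-30,80,8):
    q=P[(P[:,0]>=k)&(P[:,0]<k+8)]
    if len(q): print(k,len(q),q.mean(0).round(1),"y",np.percentile(q[:,1],[3,97]).round(1),"ztop",q[:,2].min().round(1))
E
```

```text
[561.1 -44.1 186.9] [ 1.13  0.4  -3.48]
[[ -5.4 -17.8 -58.3]
 [ -0.3  -9.4 -56.7]
 [  5.2  17.8 -51.3]]
-30 7 [-22.3 -28.5 -55.2] y [-29.7 -27.3] ztop -55.8
-22 323 [-17.5 -29.4 -53.3] y [-32.  -25.3] ztop -58.4
-14 256 [-10.3 -29.1 -38.6] y [-31.9 -25. ] ztop -51.5
-6 500 [ -1.3 -30.  -52.1] y [-39.3 -20.7] ztop -56.5
2 284 [  5.  -29.4 -41.7] y [-38.8 -21.5] ztop -55.8
10 226 [ 14.  -28.9 -35.3] y [-32.  -24.9] ztop -39.9
18 248 [ 22.  -28.9 -40.1] y [-31.9 -24.7] ztop -44.3
26 249 [ 29.9 -28.8 -44.1] y [-32.  -24.6] ztop -46.9
34 240 [ 38.  -28.8 -44.5] y [-32.  -24.4] ztop -46.5
42 230 [ 46.  -28.7 -44.5] y [-32.  -24.5] ztop -46.9
50 229 [ 53.9 -28.8 -44.5] y [-32.1 -24.3] ztop -46.4
58 222 [ 62.  -28.7 -44.6] y [-32.1 -24.3] ztop -46.9
66 199 [ 70.  -28.9 -44.5] y [-32.1 -24.7] ztop -47.0
74 138 [ 77.  -29.  -44.4] y [-32.2 -24.6] ztop -46.7
```

View pics/w7.png

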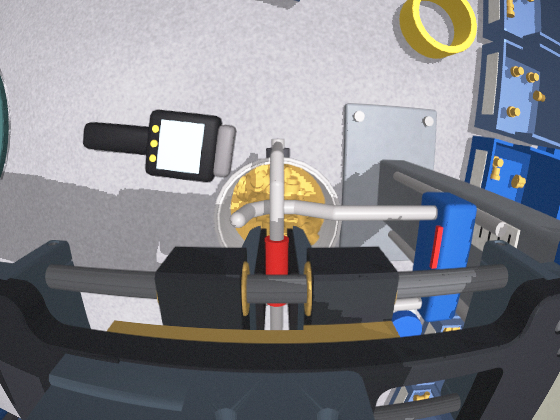

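The prong is parallel at y=-29, the bar is centred on the hollow in x, and about 15 mm of gap remains. I'll lower slowly while watching the force.

Emit:
drive_tool(
  targets=[
    [[0, 0, 0.002], [0, 0, 0], 1],
    [[0, 0, 0.004], [0, 0, 0], 1],
    [[0, 0, 0.006], [0, 0, 0], 1],
    [[0, 0, 0.008], [0, 0, 0], 1],
    [[0, 0, 0.01], [0, 0, 0], 1],
    [[0, 0, 0.0115], [0, 0, 0], 1],
    [[0, 0, 0.013], [0, 0, 0], 1],
    [[0, 0, 0.0145], [0, 0, 0], 1],
    [[0, 0, 0.016], [0, 0, 0], 1],
    [[0, 0, 0.0175], [0, 0, 0], 1],
  ],
)

```text
clock: 22.7
tcp_pos: [561.2, -44.1, 169.4]
orientation: [0.0, 0.998, 0.061, 0.0]
wrist_force: [-0.8, -0.4, -3.1]
opening: 0.122
```

Emit:
drive_tool(
  targets=[
    [[0, 0, 0.001], [0, 0, 0], 1],
    [[0, 0, 0.002], [0, 0, 0], 1],
    [[0, 0, 0.003], [0, 0, 0], 1],
    [[0, 0, 0.004], [0, 0, 0], 1],
    [[0, 0, 0.005], [0, 0, 0], 1],
    [[0, 0, 0.006], [0, 0, 0], 1],
    [[0, 0, 0.007], [0, 0, 0], 1],
    [[0, 0, 0.007], [0, 0, 0], 1],
    [[0, 0, 0.007], [0, 0, 0], 1],
    [[0, 0, 0.007], [0, 0, 0], 1],
  ],
)

```text
clock: 23.95
tcp_pos: [561.2, -44.1, 162.5]
orientation: [0.0, 0.998, 0.061, 0.0]
wrist_force: [-0.3, 0.0, -0.6]
opening: 0.124
```

```bash
cat > chk.py <<'E'
from h import *
s=manip.sense(); R=Rot.from_quat(np.roll(s["orientation"],-1)).as_matrix(); print(s["clock"],s["tcp_pos"].round(1),s["wrist_force"].round(2),s["opening"])
im,d,W=cloud("wrist"); im=im.astype(int); L=(W-s["tcp_pos"])@R
red=(im[...,0]>110)&(im[...,1]<.45*im[...,0])&(im[...,2]<.45*im[...,0])&(np.abs(L[...,0])<30)&(np.abs(L[...,1])<40)&(L[...,2]<100)
P=L[red]; print("red",len(P),np.percentile(P,[2,50,98],axis=0).round(1))
m=(L[...,1]<-22)&(L[...,1]>-36)&(L[...,0]>30)&(L[...,0]<70)&(L[...,2]<30)&(L[...,2]>-120); P=L[m]; 
m2=(L[...,1]<-22)&(L[...,1]>-36)&(L[...,0]>-24)&(L[...,0]<-14)&(L[...,2]<30)&(L[...,2]>-120); 
print("rear prong top L",np.percentile(P[:,2],5).round(1),"world z",(s["tcp_pos"][2]-np.percentile(P[:,2],5)).round(1),"tip top",L[m2][:,2].min().round(1) if m2.any() else None)
E
python3 chk.py
```

```text
23.95 [561.2 -44.1 162.5] [-0.33  0.04 -0.64] 0.12355434047469083
red 856 [[ -5.4 -17.8 -58.3]
 [ -0.4  -9.3 -56.6]
 [  5.1  17.6 -51.1]]
rear prong top L -61.0 world z 223.5 tip top -74.0
```

The carriage has sunk about 9.7 mm (about 3.2 N) out of a weight of about 3.8 N. I'll go 2 mm further and hold.

Emit:
drive_tool(
  targets=[
    [[0, 0, 0.0005], [0, 0, 0], 1],
    [[0, 0, 0.001], [0, 0, 0], 1],
    [[0, 0, 0.0015], [0, 0, 0], 1],
    [[0, 0, 0.002], [0, 0, 0], 1],
    [[0, 0, 0.002], [0, 0, 0], 1],
    [[0, 0, 0.002], [0, 0, 0], 1],
    [[0, 0, 0.002], [0, 0, 0], 1],
    [[0, 0, 0.002], [0, 0, 0], 1],
    [[0, 0, 0.002], [0, 0, 0], 1],
    [[0, 0, 0.002], [0, 0, 0], 1],
  ],
  grip_force=20,
)

```text
clock: 25.25
tcp_pos: [561.2, -44.0, 160.5]
orientation: [0.0, 0.998, 0.061, 0.0]
wrist_force: [1.4, -0.2, -0.2]
opening: 0.125
```

```bash
python3 chk.py; python3 - <<'E'
from h import *
f=[]
for _ in range(6): vision.grab_frame("scene"); f.append(manip.sense()["wrist_force"])
print(np.mean(f,0).round(2),np.std(f,0).round(2))
E
```

```text
25.25 [561.2 -44.  160.5] [ 1.4  -0.17 -0.22] 0.1250874845493465
red 888 [[ -5.8 -17.8 -58.2]
 [ -0.4  -9.4 -56.6]
 [  5.5  17.8 -50.8]]
rear prong top L -60.9 world z 221.4 tip top -73.8
[ 1.99  0.13 -0.39] [0.34 0.47 0.45]
```

Almost all the weight is on the spring. I'll make a small nudge to relieve the roughly 2 N side force, then open.

Emit:
drive_tool(
  targets=[
    [[0.0005, 0, 0.0004], [0, 0, 0], 1],
    [[0.001, 0, 0.0008], [0, 0, 0], 1],
    [[0.001, 0, 0.0008], [0, 0, 0], 1],
    [[0.001, 0, 0.0008], [0, 0, 0], 1],
    [[0.001, 0, 0.0008], [0, 0, 0], 1],
    [[0.001, 0, 0.0008], [0, 0, 0], 1],
    [[0.001, 0, 0.0008], [0, 0, 0], 1],
    [[0.001, 0, 0.0008], [0, 0, 0], 1],
    [[0.001, 0, 0.0008], [0, 0, 0], 1],
    [[0.001, 0, 0.0008], [0, 0, 0], 1],
  ],
  grip_force=5,
)

```text
clock: 26.85
tcp_pos: [562.1, -43.9, 159.6]
orientation: [0.0, 0.998, 0.061, -0.0]
wrist_force: [-1.9, -0.3, -0.1]
opening: 0.128
```

```bash
python3 chk.py
```

```text
26.85 [562.1 -43.9 159.6] [-1.92 -0.31 -0.13] 0.12814894307806293
red 897 [[ -5.9 -17.8 -58.4]
 [ -0.4  -9.3 -56.6]
 [  5.5  17.7 -51.5]]
rear prong top L -61.1 world z 220.7 tip top -74.1
```

Emit:
drive_tool(
  targets=[
    [[0, 0, 0], [0, 0, 0], 0.72],
    [[0, 0, 0], [0, 0, 0], 0.69],
    [[0, 0, 0], [0, 0, 0], 0.65],
    [[0, 0, 0], [0, 0, 0], 0.58],
    [[0, 0, 0], [0, 0, 0], 0.5],
    [[0, 0, 0], [0, 0, 0], 0.4],
    [[0, 0, 0], [0, 0, 0], 0.3],
    [[0, 0, 0], [0, 0, 0], 0.2],
    [[0, 0, 0], [0, 0, 0], 0.1],
    [[0, 0, 0], [0, 0, 0], 0.1],
  ],
)

```text
clock: 28.15
tcp_pos: [562.1, -43.9, 159.6]
orientation: [-0.0, 0.998, 0.061, -0.0]
wrist_force: [0.8, -0.3, -0.4]
opening: 0.449
```

```bash
python3 chk.py
```

```text
28.15 [562.1 -43.9 159.6] [ 0.77 -0.31 -0.39] 0.4490716185870919
red 866 [[ -5.9 -17.8 -57.8]
 [ -0.4  -9.2 -56. ]
 [  5.1  17.6 -50.9]]
rear prong top L -60.3 world z 219.9 tip top -119.9
```

It hangs on the hook, the sleeve stayed in place, and the carriage settled only about 0.8 mm. I'll rise straight up.

Emit:
drive_tool(
  targets=[
    [[0, 0, -0.003], [0, 0, 0], 0.1],
    [[0, 0, -0.009], [0, 0, 0], 0.1],
    [[0, 0, -0.018], [0, 0, 0], 0.1],
    [[0, 0, -0.03], [0, 0, 0], 0.1],
    [[0, 0, -0.045], [0, 0, 0], 0.1],
    [[0, 0, -0.065], [0, 0, 0], 0.1],
    [[0, 0, -0.09], [0, 0, 0], 0.1],
    [[0, 0, -0.115], [0, 0, 0], 0.1],
    [[0, 0, -0.135], [0, 0, 0], 0.1],
    [[0, 0, -0.14], [0, 0, 0], 0.1],
  ],
)

```text
clock: 29.45
tcp_pos: [562.7, -44.0, 301.4]
orientation: [0.0, 0.998, 0.061, 0.001]
wrist_force: [-0.9, -0.2, -0.9]
opening: 0.447
```

Emit:
drive_tool(
  targets=[
    [[0, 0, 0], [0, 0, 0], 0.1],
    [[0, 0, 0], [0, 0, 0], 0.1],
    [[0, 0, 0], [0, 0, 0], 0.1],
    [[0, 0, 0], [0, 0, 0], 0.1],
    [[0, 0, 0], [0, 0, 0], 0.1],
    [[0, 0, 0], [0, 0, 0], 0.1],
    [[0, 0, 0], [0, 0, 0], 0.1],
    [[0, 0, 0], [0, 0, 0], 0.1],
    [[0, 0, 0], [0, 0, 0], 0.1],
    [[0, 0, 0], [0, 0, 0], 0.1],
  ],
)

```text
clock: 30.7
tcp_pos: [562.1, -43.9, 299.6]
orientation: [0.0, 0.998, 0.061, 0.0]
wrist_force: [-1.5, -0.2, -0.4]
opening: 0.448
```

```bash
python3 chk.py; python3 - <<'E'
from h import *
prev=None
for i in range(2):
    im,d,W=cloud("wrist"); x,y,z=np.moveaxis(W,2,0); imi=im.astype(int)
    red=(imi[...,0]>110)&(imi[...,1]<.45*imi[...,0])&(imi[...,2]<.45*imi[...,0])&(abs(x-560)<30)&(abs(y+44)<35)&(z>170)
    P=W[red]; c=np.nanmean(P,0); v=np.linalg.svd(P[:,:2]-c[:2])[2][0]
    print("sleeve",len(P),c.round(1),"top",np.percentile(P[:,2],95).round(1),"bar yaw",np.degrees(np.arctan2(v[1],v[0])).round(1))
im,d,W=cloud("scene"); save(im,"scene9"); x,y,z=np.moveaxis(W,2,0)
cv2.imwrite("pics/s9.png",cv2.resize(cv2.imread("pics/scene9.png")[60:290,100:400],None,fx=2.5,fy=2.5))
E
```

```text
30.7 [562.1 -43.9 299.6] [-1.52 -0.17 -0.44] 0.44769761212616505
red 465 [[ -5.2 -17.2  82.1]
 [ -0.5  -0.6  84.1]
 [  5.   17.1  87.1]]
sleeve 466 [561.9 -43.5 215.3] top 217.1 bar yaw -82.3
sleeve 464 [561.9 -43.5 215.4] top 217.1 bar yaw -82.2Traceback (most recent call last):
  File "chk.py", line 8, in <module>
    print("rear prong top L",np.percentile(P[:,2],5).round(1),"world z",(s["tcp_pos"][2]-np.percentile(P[:,2],5)).round(1),"tip top",L[m2][:,2].min().round(1) if m2.any() else None)
                             ~~~~~~~~~~~~~^^^^^^^^^^
    return _quantile_unchecked(
        a, q, axis, out, overwrite_input, method, keepdims, weights)
    return _ureduce(a,
                    func=_quantile_ureduce_func,
    ...<5 lines>...
                    overwrite_input=overwrite_input,
                    method=method)
    r = func(a, **kwargs)
    result = _quantile(arr,
                       quantiles=q,
    ...<2 lines>...
                       out=out,
                       weights=wgt)
    slices_having_nans = np.isnan(arr[-1, ...])
                                  ~~~^^^^^^^^^
IndexError: index -1 is out of bounds for axis 0 with size 0
```

View pics/s9.png

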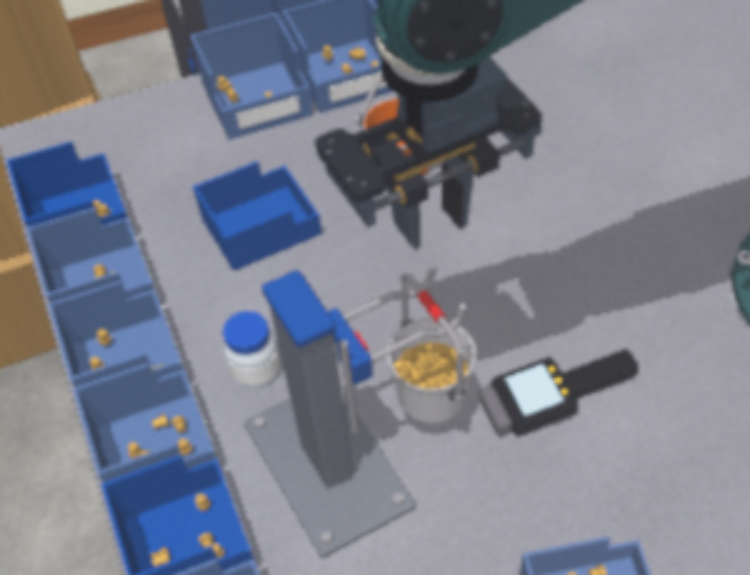

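The pail hangs upright with the bail across both prongs, at rest, and the gripper is well clear of it. I'll hand the job in.

```bash
python3 -c "
from bench import manip
print(manip.sign_off(), manip.sense()['clock'])"
```

```text
the job is handed in; nothing more can be done
the job is handed in; nothing more can be done
```

The pail is hanging from both prongs of the balance hook, at rest and free of the robot, and I handed the job in at about 31 s of the 69 s allowed. The hand-in gave no verdict, so the result rests on my own checks below.

**What I did:** I raised the bail along its arc with the pail still on the table, then lifted and turned the pail and moved it in over the hollows. I lowered it at about 8–12 mm/s until the wrist force was near zero, then opened the fingers slowly and rose straight up.

**Last checks:**

| Check | Measured | Limit |
|---|---|---|
| Sleeve from seat, x | about 1.7 mm | 12 mm |
| Sleeve from seat, y | about 0.6 mm | 13 mm |
| Bar squareness | within about 1° (0.02 rad) | 0.15 rad |
| Carriage sunk | about 13 mm, or about 4 N | over 5 mm, over 2 N |

- **At rest:** two successive wrist pictures gave the same sleeve position to 0.1 mm. The final scene picture shows the pail upright and the gripper clear above it.
- **Bystanders:** I did not measure them afterwards. Those in view in the final picture look undisturbed.

**What failed or disagreed:**
- **First grasp missed:** the real fingertips end about 33 mm short of the reported TCP. I found this with the wrist and scene cameras, corrected for it and gripped again; the bail and pail had not been disturbed.
- **Early wrist picture off:** one wrist measurement was about 7 mm out because the arm was still settling, so I retook it.
- **Side force before release:** the wrist showed up to 2 N sideways before I let go. It swung from +2 N to −1.9 N after a 1 mm nudge, but on release the sleeve did not move and the carriage settled only about 0.8 mm.

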